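Clamp the ink-pad tin and crack its sticky lid

TASK

The aluminium ink-pad tin stands crosswise in the open slide-jaw holder: lift it out, turn it so that the end with the lid's finger pull faces the sliding jaw, set it back on the holder's base in line with the holder, and push the sliding jaw home so that the steel lips of both jaws reach over the tin's feet. Only then pull the lid up by its finger pull until the sticky seal gives, without letting it fly wide open, and finish holding the lid still and slightly open, its pull about two centimetres up, while the tin stays clamped. The program finishes while still holding the lid; leave the mug, ink bottle, marker and sketch block alone.

Things in the scene. Friction and masses are not known exactly. Their poses are not given: they have to be found in the camera images.
- holder: Wooden slide-jaw holder fixed to the table. Base 245 mm long (x -80 to +165), 90 wide (y), top at z = 10 mm. Origin on the table under the place for the clamped tin's centre; x = sliding direction, z up. Fixed jaw at the -x side: upright face at x = -54 mm, with a steel lip over it that reaches in to x = -47.5 (underside z = 17.5, top z = 24), 70 mm wide. Sliding jaw at the +x side.
- jaw (a joint): Travel of the sliding jaw, m: 0 open, grows towards the fixed jaw (holder's -x), stop at 0.050; about 0.046 on the clamped tin. 70 mm wide, top at z = 24 mm, upright face at holder x = 99 mm minus travel; its steel lip reaches 6.5 mm farther in. Pushed home it moves the tin along, so that both jaws' lips come over its foot flanges. Slides stiffly (5 N, 10 to 15 N with the tin), stays where left.
- jaw_handle (a point): Grip point of the wooden handle block that stands on the sliding jaw: block 16 mm along the holder's x, 30 mm along y, from the jaw's top (z = 24 mm) to z = 72.5 mm; the point is on its centre line at z = 55.5 mm above the table.
- tin: Loose aluminium ink-pad tin, about 0.8 kg with lid. Origin at the centre of its underside, x towards the end with the lid's finger pull. Body 90 (x) by 56 mm (y), 60 tall including a flush 6 mm lid; at both x ends a foot flange 5 mm thick, 40 wide, sticks out 8 mm (106 over all). Grip it over its 56 mm width, below the lid. Starts on the holder's base, crosswise between the jaws.
- lid (a joint): Opening angle of the tin's lid, rad: 0 shut, grows as the pull end rises. Hinge along the tin's y at x = -45, z = 54 mm. A sticky rubber seal holds it: 9 to 14 N upward at the pull breaks it, peaking in the first 3 mm; it gives with a small jerk and is past when the pull has risen 10 mm. Let go, the lid then rests on the seal at about 0.1. A stay stops it at 0.5. An unclamped tin lifts first.
- lid_pull (a point): Centre of the finger pull, a steel block standing on the lid: 14 mm along the tin's x, 26 mm along its y, 24 mm tall above the lid; 83 mm from the hinge line, at tin x = +38 mm, z = 72 mm when shut.
- mug: White mug, 82 mm across, 95 mm tall, origin under its centre; leave alone.
- ink_bottle: Small closed ink jar, 48 mm across, 75 mm tall, origin under its centre; leave alone.
- marker: Marker pen lying on the table, 125 mm long, 16 mm thick, along its x; leave alone.
- sketch_block: Sketch block lying flat, 150 x 110 x 18 mm, origin under its centre; leave alone.
Mind the look-alikes: they are no part of the job. What is shaped like the tin but green is not meant.

How it is judged:
By the outcome, as a careful person would: the job done as asked, in the order asked, and still so for the second after the job is handed in, while the arm keeps its last pose, push and grip.
It also fails if it takes over 53 s, if anything falls off the work surface, if the arm or the gripper's body presses on something with over 40 N, if the wrist force passes 120 N, or if a joint passes its speed limit or range.

ROBOT

A 6-joint arm with a two-finger parallel gripper is mounted at the origin on the work surface. World frame = base frame: x ahead of the robot, y to its left, z up, the work surface at z = 0. Lengths are in m, angles in rad, forces in N, time in s.
With the tool pointing down it reaches from about 0.35 to 0.8 m from the base axis. Payload 7.3 kg.
Tool frame: the origin (TCP) lies between the finger pads; the fingertips stand 25 mm ahead of it and the grasp point (between the pads) lies 6 mm ahead of it (r.tip_extent is the distance from the TCP to the fingertips, in m); z points along the fingers, y is the line along which they close (so a half turn about z gives the same grasp; the last joint's range is limited). The gripper opens to 85 mm and grips with 20 to 120 N. Pads are 22 mm wide; open, the fingers measure 114 mm over their backs; the gripper's body (76 mm by 85 mm) begins 54 mm behind the grasp point. The pads swing forward as they close: fully open they stand 13 mm farther back than shut.
Start: joints at [-1.282, 0.342, 1.524, -0, 1.275, -0.146], TCP at [0.221, -0.476, 0.256] pointing down, gripper open.
Joint ranges: [-2.53, 2.53], [-0.77, 2.02], [0.04, 2.7], [-1, 4.14], [0.28, 2.66], [-3.11, 3.11]. Speed limits (rad/s): [2.57, 2.57, 3.14, 3.14, 3.14, 3.14].

INTERFACE

Orientations are given as a unit quaternion [x, y, z, w].
In Python, from workcell import r, command_gripper, optics gives the robot as it stands. The module is installed in compiled form; this text tells all that it offers. Calls block until the motion is done:
- r.reach(position, orientation): joint-space move of the TCP to a pose.
- r.move_straight(position, orientation=None, speed=0.15, max_force=None): straight line of the TCP; orientation=None keeps the orientation; speed is the mean speed in m/s. With max_force (N) it stops when the force on the tool has changed by that much, and returns True; else False.
- r.movej(angles): joint-space move.
- command_gripper(opening, force=None): finger opening in m; force is the grip in N (None keeps the last); returns when the fingers have stopped.
- r.hold(seconds).
- r.solve_ik(position, orientation): joint angles nearest the present ones, or None.
- r.read_state(): the state.
- optics.get_image(name): name is "side" or "top"; returns (picture, depth): 420x560x3 uint8, red, green, blue; 420x560 float32, m along the optical axis (not along the pixel's ray), 0 where there is no reading.
- optics.camera_model(name): a dict with "K" (3x3 intrinsics, pixels), "R" (3x3) and "t" (3): a world point X has camera coordinates R X + t. Camera axes: x right, y down, z forward; pixel columns grow to the right and rows downward; lengths in m; the calibration is good to about 2 mm. A picture is of the moment at which its call begins. camera_model takes no time and is no camera call.
A pose or a line that the arm cannot do raises r.PlanningError and nothing moves.
- r.finish_job(): hands the job in; it is judged then, once.
The state is a dict: "time_s": time; "joint_positions": joint angles; "dq": joint speeds; "tau": joint torques, N m; "eef_pos": TCP position; "eef_rot": TCP orientation; "contact_force": force on the tool from outside, world axes, zero at the start; "torque": the same for the moment, N m; "grip_width": finger opening in m; "grip_force": force on a finger pad.
Only numpy, scipy, OpenCV 4.12 (cv2) and the standard library are available. Lean on these libraries where they do the work, as an engineer would, in place of code of your own. Each camera call takes 0.05 s, during which the arm holds its last target. There are 200 camera calls.

## Working session

There is one attempt and no reset: what is moved stays moved. The work goes in short steps, each a Python script; the robot and the scene stay as the last script left them, time stands still between calls to the robot, and variables do not carry over. Pictures are saved under pics/ and viewed, at most 10 in all, crops included, and the job is handed in when it is done.

```bash
mkdir -p pics; python3 - <<'E'
from workcell import r, optics
import cv2,numpy as np
for n in("top","side"):
    p,d=optics.get_image(n); cv2.imwrite(f"pics/{n}0.png",p[:,:,::-1]); np.savez(f"{n}0.npz",p=p,d=d)
    m=optics.camera_model(n); print(n,m["K"].tolist(),m["R"].round(4).tolist(),m["t"].tolist(), "cam",(-m["R"].T@m["t"]).round(3))
print(r.read_state()["eef_rot"], r.tip_extent)
E
```

```text
top [[395.34898059310035, 0.0, 271.8215586291808], [0.0, 395.34898059310035, 200.44966969542128], [0.0, 0.0, 1.0]] [[-0.0094, -1.0, 0.0024], [-0.9806, 0.0087, -0.1958], [0.1958, -0.0042, -0.9806]] [0.016318969114659933, 0.5545324929471565, 0.9432132797309584] cam [0.359 0.015 1.034]
side [[429.11952941188144, 0.0, 286.3882994389514], [0.0, 429.11952941188144, 212.81805199319237], [0.0, 0.0, 1.0]] [[-0.8803, -0.4742, -0.0114], [-0.2551, 0.4935, -0.8315], [0.3999, -0.7291, -0.5554]] [0.4835918431089831, 0.202363910122295, 0.8428977023925422] cam [0.14  0.744 0.642]
[ 9.76469109e-01  2.15656271e-01 -4.37546046e-05 -6.71014659e-04] 0.025
```

View pics/top0.png

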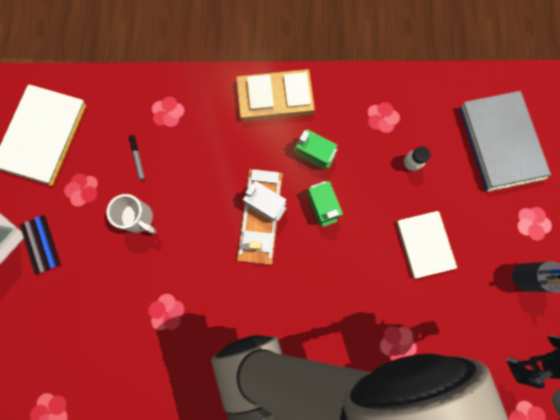

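View pics/side0.png

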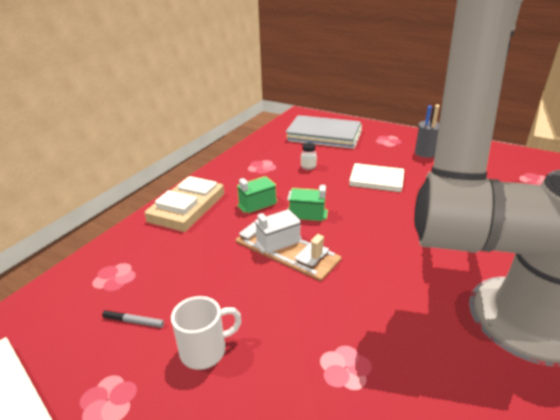

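The top view shows the holder at about (260,217). Its fixed jaw is at the far end (265,176) and the sliding jaw with its handle is at the near end (255,245). The candidates for the tin are the silver one at (265,200), with its pull near (251,188), and the green look-alikes at (316,148) and (325,203). The tan tray at (275,95) is also a look-alike for the holder. I choose the silver tin in the holder and check it in a close crop.

```bash
cat > h.py <<'E'
import numpy as np, cv2
from workcell import r, optics, command_gripper
from scipy.spatial.transform import Rotation as R
def cloud(n,d):
    m=optics.camera_model(n);K=m["K"];v,u=np.mgrid[:d.shape[0],:d.shape[1]]
    c=np.stack([(u-K[0,2])/K[0,0]*d,(v-K[1,2])/K[1,1]*d,d],-1)
    return (c-m["t"])@m["R"]
def down(yaw):  # tool down, closing line (tool y) at world angle yaw
    y=np.array([np.cos(yaw),np.sin(yaw),0]);z=np.array([0,0,-1.]);x=np.cross(y,z)
    return R.from_matrix(np.stack([x,y,z],1)).as_quat()
def onplane(n,uv,z):
    m=optics.camera_model(n);c=-m["R"].T@m["t"]
    d=m["R"].T@np.linalg.inv(m["K"])@np.array([uv[0],uv[1],1.]);return c+d*(z-c[2])/d[2]
E
python3 - <<'E'
from h import *
T=np.load("top0.npz");S=np.load("side0.npz")
a=cv2.resize(T["p"][155:275,220:350],None,fx=4.6,fy=4.6,interpolation=2)[:,:400]
a=cv2.resize(T["p"][160:270,225:300],None,fx=5.2,fy=5.2,interpolation=2)
b=cv2.resize(S["p"][200:290,225:350],None,fx=3.2,fy=3.2,interpolation=2)
c=np.zeros((600,800,3),np.uint8);c[:a.shape[0],:a.shape[1]]=a;c[:b.shape[0],400:400+b.shape[1]]=b
cv2.imwrite("pics/crop0.png",c[:,:,::-1])
for n,Z,(r0,r1,c0,c1) in(("top",T,(160,275,225,300)),("side",S,(200,285,225,350))):
    P=cloud(n,Z["d"]);hsv=cv2.cvtColor(Z["p"],cv2.COLOR_RGB2HSV)
    P=P[r0:r1,c0:c1].reshape(-1,3);H=hsv[r0:r1,c0:c1].reshape(-1,3).astype(int)
    ora=(H[:,0]>8)&(H[:,0]<25)&(H[:,1]>90)&(P[:,2]<.02)
    grey=(H[:,1]<70)
    print(n,"zhist",np.histogram(P[:,2],np.arange(-.01,.1,.005))[0])
    for nm,k in(("wood",ora),("lid",(abs(P[:,2]-.070)<.005)&grey),("pull",(P[:,2]>.082)),("handle",(abs(P[:,2]-.0725)<.006)&(H[:,1]>70)&(H[:,0]>8)&(H[:,0]<35)),("all>5mm",P[:,2]>.006)):
        q=P[k]
        if len(q)<4: print(nm,len(q));continue
        (cx,cy),wh,an=cv2.minAreaRect(q[:,:2].astype(np.float32)*1000)
        print(nm,len(q),"c",round(cx,1),round(cy,1),"wh",np.round(wh,1),"an",round(an,1),"z",np.median(q[:,2]).round(4),"mean",q[:,:2].mean(0).round(4))
E
```

```text
top zhist [  14 2391 2877  619  888   97  387  295   14   11    8   17    9   12
   27  371  467   16    4    2   51]
wood 1018 c 523.6 42.8 wh [ 90.4 243.5] an 82.8 z 0.0102 mean [0.4877 0.0477]
lid 776 c 519.1 49.9 wh [ 95.3 139.4] an 59.8 z 0.0701 mean [0.5505 0.0284]
pull 105 c 472.7 46.5 wh [234.   24.5] an 9.3 z 0.0944 mean [0.5026 0.0473]
handle 70 c 441.4 54.0 wh [28.1 13.4] an 81.6 z 0.0728 mean [0.4412 0.0541]
all>5mm 3302 c 502.0 16.9 wh [148.3 283. ] an 82.9 z 0.0224 mean [0.5163 0.0411]
side zhist [   0 1976 4200  555  999  284  454  338  153  164  160  156  153  145
  122  232  386   18   18   15   44]
wood 943 c 558.9 -6.5 wh [243.7 347.2] an 32.2 z 0.0099 mean [0.4915 0.0511]
lid 574 c 516.7 53.2 wh [ 94.  148.6] an 59.3 z 0.0705 mean [0.5411 0.0344]
pull 122 c 357.5 395.2 wh [ 20.5 821.6] an 33.3 z 0.0947 mean [0.4174 0.311 ]
handle 38 c 443.3 55.1 wh [30.9 17.5] an 81.4 z 0.0702 mean [0.4412 0.0577]
all>5mm 4369 c 371.5 289.3 wh [ 240.7 1016.1] an 32.1 z 0.0248 mean [0.5243 0.0331]
```

View pics/crop0.png

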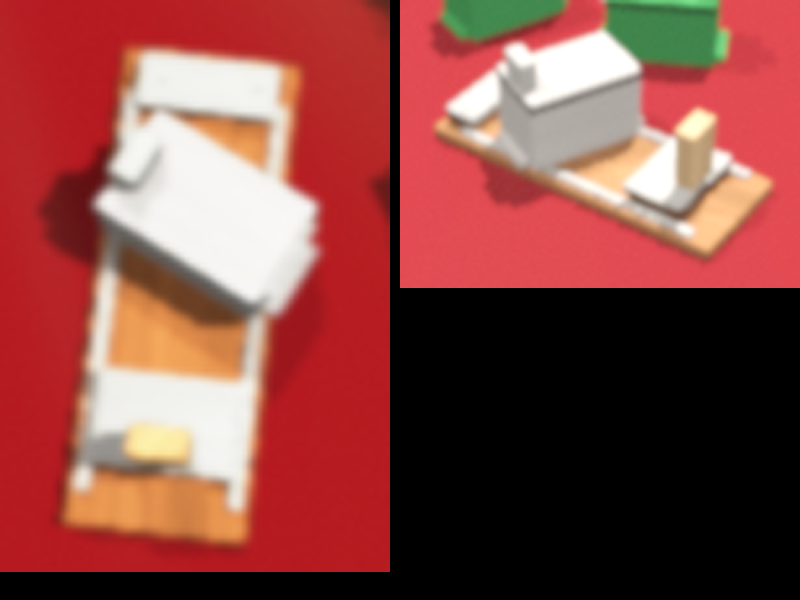

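The crop confirms the silver tin, at crop (205,205). Its pull is at crop (133,160), pointing to world +y and slightly ahead. The wooden handle is at crop (157,443). The measured holder base of 243 x 90 mm at z = 10 mm agrees with the given size. I now fit the tin and check the joint angles for both wrist choices.

```bash
cat >> h.py <<'E'
def tinfit(n,P,box,z0=.070,zp=.094):
    r0,r1,c0,c1=box;P=P[r0:r1,c0:c1].reshape(-1,3);P=P[(P[:,0]>.47)&(P[:,0]<.66)&(abs(P[:,1]-.04)<.09)]
    for nm,k in(("lid",abs(P[:,2]-z0)<.004),("pull",(abs(P[:,2]-zp)<.006))):
        q=P[k]
        if len(q)<5: print(n,nm,len(q));continue
        print(n,nm,len(q),np.round(np.array(cv2.minAreaRect(q[:,:2].astype(np.float32)*1000)[0]),1),np.round(cv2.minAreaRect(q[:,:2].astype(np.float32)*1000)[1:][0],1),round(cv2.minAreaRect(q[:,:2].astype(np.float32)*1000)[2],1),"z",np.median(q[:,2]).round(4),"mean",q.mean(0).round(4))
BOX={"top":(160,275,225,300),"side":(200,285,225,350)}
E
python3 - <<'E'
from h import *
for n in BOX: tinfit(n,cloud(n,np.load(n+"0.npz")["d"]),BOX[n])
q=r.read_state()["joint_positions"]
for p,yaws in(((.551,.03),(150,-30)),((.55,.04),(82.8,-97.2))):
    for y in yaws:
        s=r.solve_ik([*p,.1],down(np.deg2rad(y)));print(p,y,None if s is None else np.round(s,2))
E
```

```text
top lid 745 [554.1  29.8] [93.9 56.4] 57.6 z 0.0701 mean [0.5521 0.0281 0.0701]
top pull 65 [575.2  63.2] [14.1 26.1] 57.2 z 0.0938 mean [0.5747 0.0632 0.0934]
side lid 511 [554.9  30.2] [93.5 59.7] 57.5 z 0.0704 mean [0.5497 0.0316 0.0703]
side pull 56 [575.6  63.8] [14.3 28.1] 62.7 z 0.0938 mean [0.5743 0.0655 0.0933]
(0.551, 0.03) 150 [-0.08  0.56  1.65 -0.    0.93 -2.7 ]
(0.551, 0.03) -30 [-0.08  0.56  1.65 -0.    0.93  0.44]
(0.55, 0.04) 82.8 [-0.07  0.56  1.65 -0.    0.93 -1.51]
(0.55, 0.04) -97.2 [-0.07  0.56  1.65 -0.    0.93  1.63]
```

```bash
cat >> h.py <<'E'
TH=np.deg2rad(172.8);O=np.array([.5658,.0375]);DX=np.array([np.cos(TH),np.sin(TH)]);DY=np.array([-DX[1],DX[0]])
def H(x,y,z): return np.r_[O+x*DX+y*DY,z]
def st(*k):
    s=r.read_state();print("t",round(s["time_s"],2),"p",np.round(s["eef_pos"],4),"F",np.round(s["contact_force"],1),"w",round(s["grip_width"],4),"gf",np.round(s["grip_force"],1),*k)
E
python3 - <<'E'
from h import *
c=[.5543,.0299];o=down(np.deg2rad(-32.4));o2=down(np.deg2rad(82.8))
r.reach([*c,.17],o); command_gripper(.08)
st("hit",r.move_straight([*c,.056],speed=.12,max_force=15))
command_gripper(.04,60);st()
r.move_straight([*c,.110],speed=.1);st()
p=H(12,0,.110)*1; p=np.r_[O+.012*DX,.110]
r.reach([*((np.array(c)+p[:2])/2),.112],down(np.deg2rad(25)))
r.reach(p,o2);st()
for n in BOX:
    im,d=optics.get_image(n);cv2.imwrite(f"pics/{n}1.png",im[:,:,::-1]);tinfit(n,cloud(n,d),(100,300,200,360),.124,.148)
E
```

```text
t 3.62 p [0.5548 0.0299 0.0567] F [-0.9  0.6  0.3] w 0.0802 gf 0.0 hit False
t 3.97 p [0.555  0.0298 0.0569] F [ 0.6 -0.5  5.3] w 0.0555 gf 66.3
t 4.66 p [0.5535 0.03   0.109 ] F [ 0.2 -0.2 -8.6] w 0.0549 gf 65.3
t 6.55 p [0.5539 0.039  0.1099] F [ 0.4 -0.8 -9.3] w 0.0551 gf 65.2
top lid 7 [542.9  43. ] [64.1  1.6] 82.6 z 0.1246 mean [0.5406 0.0252 0.1242]
top pull 44 [550.7  48.7] [102.8  17.1] 82.1 z 0.1449 mean [0.5512 0.0649 0.1458]
side lid 322 [552.8  40.6] [82.3 90.4] 84.6 z 0.1235 mean [0.5414 0.0451 0.1236]
side pull 183 [536.9  41.9] [125.5  56. ] 82.0 z 0.147 mean [0.5397 0.0532 0.1472]
```

```bash
python3 - <<'E'
from h import *
p=O+.012*DX
r.move_straight([*p,.062],speed=.1)
st("hit",r.move_straight([*p,.052],speed=.03,max_force=8))
command_gripper(.08);st()
r.move_straight([*p,.15],speed=.15)
h=O+.1255*DX   # over the handle, out of the way of the tin
r.reach([*h,.15],down(np.deg2rad(82.8)));st()
for n in BOX:
    im,d=optics.get_image(n);cv2.imwrite(f"pics/{n}2.png",im[:,:,::-1]);tinfit(n,cloud(n,d),(150,300,200,360))
a=cv2.imread("pics/top2.png")[150:280,215:315];b=cv2.imread("pics/side2.png")[190:290,220:360]
cv2.imwrite("pics/c2.png",np.hstack([cv2.resize(a,(400,520)),cv2.resize(b,(400,286))if 0 else cv2.copyMakeBorder(cv2.resize(b,(400,286)),0,234,0,0,0)]))
E
```

```text
t 7.58 p [0.555  0.0389 0.0569] F [ 0.1 -0.1  4.4] w 0.055 gf 67.1 hit True
t 7.94 p [0.5533 0.039  0.0548] F [ 0.4 -1.  -0.1] w 0.08 gf 0.0
t 9.25 p [0.4408 0.0533 0.1496] F [-0.1 -0.7  0.5] w 0.0797 gf 0.0
top lid 349 [581.3  37. ] [56.  43.9] 83.7 z 0.0701 mean [0.5802 0.0375 0.0701]
top pull 0
side lid 502 [555.9  40.7] [59.  93.4] 82.4 z 0.0704 mean [0.5588 0.045  0.0703]
side pull 58 [517.   46.1] [26.3 13.3] 83.1 z 0.0938 mean [0.5165 0.0471 0.0932]
```

View pics/c2.png

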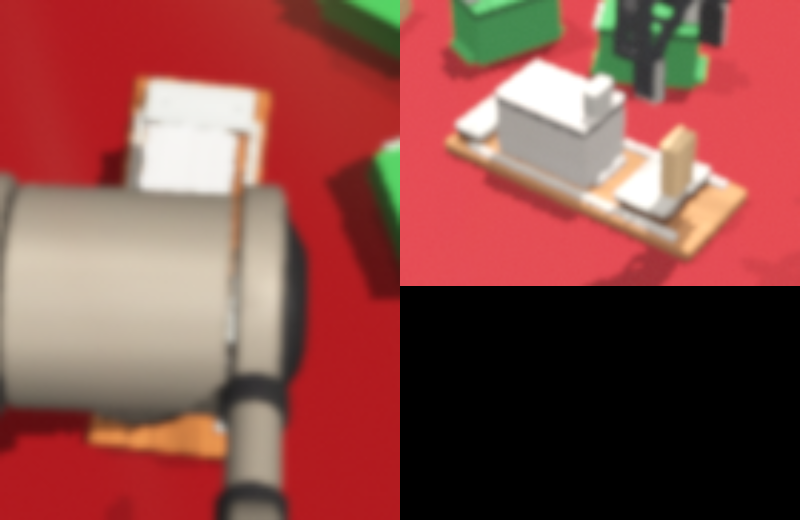

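The tin stands in line on the base, crop (560,120), with its pull at crop (600,97) towards the sliding jaw and handle at (678,160). Next I grip the handle and push the jaw home.

```bash
python3 - <<'E'
from h import *
h=np.array([.4414,.0540])
st("hit",r.move_straight([*h,.062],speed=.12,max_force=12))
command_gripper(.02,60);st()
s=np.array(r.read_state()["eef_pos"][:2])
r.move_straight([*(h-.030*DX),.062],speed=.04,max_force=28);st()
for a in(.040,.044,.047,.050,.053):
    b=r.move_straight([*(h-a*DX),.062],speed=.02,max_force=22)
    st(a,b,"travel",(((s-np.array(r.read_state()["eef_pos"][:2]))@DX)*1000).round(1))
    f=np.array(r.read_state()["contact_force"])
    if b or abs(f[:2]@DX)>24: break
E
```

```text
t 10.23 p [0.4419 0.0539 0.0623] F [ 0.7  0.4 -0.7] w 0.0801 gf 0.0 hit False
t 10.74 p [0.4415 0.0526 0.0628] F [ -2.5 -11.7   8.1] w 0.0291 gf 59.5
t 11.64 p [0.471  0.0489 0.0628] F [-4.  -9.7  8.4] w 0.0293 gf 59.7
t 12.29 p [0.4789 0.0479 0.0628] F [-11.3  -8.1  15.9] w 0.0287 gf 60.6 0.04 False travel 37.7
t 12.64 p [0.4829 0.0474 0.0628] F [-12.   -8.4  14.4] w 0.0293 gf 60.4 0.044 False travel 41.7
t 12.94 p [0.4844 0.0473 0.0628] F [-16.4  -7.8  19.9] w 0.0291 gf 61.2 0.047 False travel 43.2
t 13.24 p [0.4846 0.0472 0.0627] F [-25.9  -7.5  27.8] w 0.0291 gf 62.4 0.05 False travel 43.4
```

```bash
python3 - <<'E'
from h import *
command_gripper(.06);p=np.array(r.read_state()["eef_pos"])
r.move_straight([p[0],p[1],.16],speed=.15)
r.reach([.42,-.16,.20],down(np.deg2rad(82.8)));st()
for n in BOX:
    im,d=optics.get_image(n);cv2.imwrite(f"pics/{n}3.png",im[:,:,::-1]);P=cloud(n,d);tinfit(n,P,(150,300,200,360))
    hs=cv2.cvtColor(im,cv2.COLOR_RGB2HSV);k=(P[...,2]>.06)&(P[...,2]<.08)&(hs[...,1]>70)&(hs[...,0]>8)&(hs[...,0]<35)&(abs(P[...,0]-.48)<.05)&(abs(P[...,1]-.05)<.05)
    q=P[k]; print("handle",cv2.minAreaRect(q[:,:2].astype(np.float32)*1000) if len(q)>4 else len(q))
    # holder-frame x profile of heights near the centre line
    xy=P[...,:2]-O;hx=xy@DX;hy=xy@DY
    for y0,y1 in((-.034,-.022),(-.017,.017),(.022,.034)):
        m=(hy>y0)&(hy<y1)&(abs(P[...,2]-.024)<.003)
        x=np.sort(hx[m]);print(n,y0,"lip tops: fixed",np.round(x[x<0][[0,-1]]*1000,1) if (x<0).sum()>1 else 0,"jaw",np.round(x[x>.03][[0,-1]]*1000,1) if (x>.03).sum()>1 else 0)
a=cv2.imread("pics/top3.png")[160:270,225:300];b=cv2.imread("pics/side3.png")[200:285,230:350]
c=np.zeros((572,800,3),np.uint8);c[:,:390]=cv2.resize(a,(390,572));c[:284,400:]=cv2.resize(b,(400,284));cv2.imwrite("pics/c3.png",c)
E
```

```text
t 15.33 p [ 0.4201 -0.1593  0.1994] F [-0.   0.7 -1. ] w 0.0598 gf 0.0
top lid 799 [546.1  41.3] [ 55.9 138.9] 82.8 z 0.0703 mean [0.5635 0.0389 0.0704]
top pull 64 [529.1  42.8] [24.5 14. ] 84.3 z 0.0937 mean [0.5293 0.043  0.0935]
handle ((483.12261962890625, 48.17441177368164), (29.319509506225586, 14.295937538146973), 88.73677062988281)
top -0.034 lip tops: fixed [-348.5  -60.3] jaw [43.3 91.6]
top -0.017 lip tops: fixed [-357.5  -62. ] jaw [43.2 91.3]
top 0.022 lip tops: fixed [-361.4   -4.6] jaw [40.3 90.6]
side lid 561 [545.4  42.1] [ 59.1 137.3] 82.6 z 0.0705 mean [0.56   0.0446 0.0704]
side pull 64 [529.6  45.6] [26.8 16.1] 75.4 z 0.0934 mean [0.5291 0.0463 0.0929]
handle ((484.9564208984375, 49.513282775878906), (30.818035125732422, 16.469982147216797), 85.15263366699219)
side -0.034 lip tops: fixed [-231.    -1.5] jaw [31.8 90.1]
side -0.017 lip tops: fixed [-240.4  -61. ] jaw [40.6 92.2]
side 0.022 lip tops: fixed [-244.4 -241.3] jaw [ 41.9 577.5]
```

View pics/c3.png

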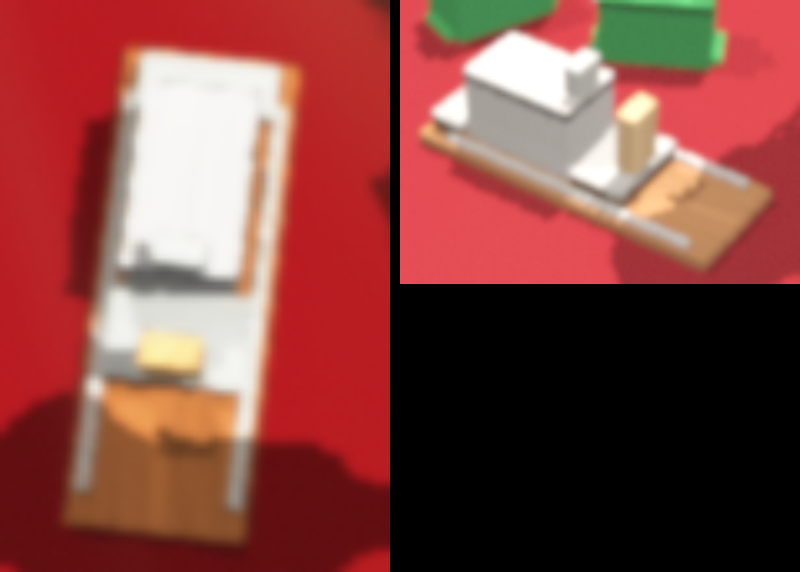

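```bash
python3 - <<'E'
from h import *
P0=cloud("top",np.load("top0.npz")["d"]);im,d=optics.get_image("top");P3=cloud("top",d)
_,ds=optics.get_image("side");S3=cloud("side",ds);S0=cloud("side",np.load("side0.npz")["d"])
for nm,P in(("top0",P0),("top3",P3),("side0",S0),("side3",S3)):
    xy=P[...,:2]-O;hx=xy@DX*1000;hy=xy@DY*1000
    for c in(-28,-15,-5,5,15,28):
        m=(abs(hy-c)<2.0)&(hx>25)&(hx<135);o=np.argsort(hx[m])
        x=hx[m][o];z=P[...,2][m][o]*1000
        k=(z>22)&(z<26)
        print(nm,c,"jaw x",x[k][:3].round(1),x[k][-3:].round(1))
m=(abs((P3[...,:2]-O)@DY*1000-10)<2)
x=((P3[...,:2]-O)@DX*1000)[m];z=P3[...,2][m]*1000;k=(x>-75)&(x<110);o=np.argsort(x[k]);print(np.c_[x[k][o],z[k][o]].round(0).astype(int).tolist()[::2])
E
```

```text
top0 -28 jaw x [88.5 90.9 91.4] [129.8 132.  132.4]
top0 -15 jaw x [29.2 89.4 92.2] [110.2 131.  132.9]
top0 -5 jaw x [91.2 93.4 93.5] [109.2 132.2 134.3]
top0 5 jaw x [40.  89.7 90.1] [110.2 133.2 133.4]
top0 15 jaw x [88.6 88.8 91.4] [122.  124.6 132.1]
top0 28 jaw x [89.5 89.6 92.5] [130.6 133.  133.3]
top3 -28 jaw x [46.4 47.  49.4] [88.4 88.8 91.1]
top3 -15 jaw x [42.8 47.7 50.1] [87.2 89.5 89.9]
top3 -5 jaw x [46.5 47.  49. ] [62.2 64.9 65.3]
top3 5 jaw x [43.2 45.1 45.4] [61.1 63.6 89.8]
top3 15 jaw x [46.9 49.4 52.4] [86.1 88.6 88.7]
top3 28 jaw x [45.3 45.5 50.6] [87.2 89.6 89.8]
side0 -28 jaw x [89.4 90.  90.7] [128.1 131.4 133.5]
side0 -15 jaw x [29.3 87.2 87.9] [132.7 134.1 134.6]
side0 -5 jaw x [32.  34.3 35.3] [131.6 132.2 133.2]
side0 5 jaw x [37.4 40.1 88.5] [129.7 131.3 133.3]
side0 15 jaw x [41.8 42.8 88.7] [ 97.  132.4 133.1]
side0 28 jaw x [ 88.1 124.  126.8] [131.6 133.5 134.7]
side3 -28 jaw x [26.  27.7 29.7] [81.9 86.2 90.9]
side3 -15 jaw x [45.1 46.5 47.6] [84.  85.6 89.8]
side3 -5 jaw x [43.6 45.5 47.9] [64.1 64.8 90.2]
side3 5 jaw x [47.6 49.4 52.5] [59.5 88.7 89.4]
side3 15 jaw x [40.6 42.8 44.3] [44.3 50.7 87.8]
side3 28 jaw x [78.3 82.4 88.3] [82.4 88.3 91.7]
[[-73, 25], [-70, 26], [-68, 26], [-66, 24], [-62, 24], [-49, 66], [-46, 69], [-43, 68], [-40, 70], [-34, 74], [-32, 69], [-29, 72], [-26, 71], [-24, 71], [-21, 71], [-17, 70], [-12, 68], [-9, 70], [-7, 68], [-4, 68], [-1, 71], [1, 67], [7, 72], [11, 69], [14, 67], [16, 65], [19, 69], [21, 69], [24, 70], [32, 94], [34, 95], [37, 95], [39, 79], [39, 70], [42, 71], [43, 91], [43, 30], [43, 63], [45, 24], [47, 23], [50, 21], [56, 25], [59, 27], [61, 23], [64, 27], [66, 25], [75, 74], [78, 73], [80, 72], [85, 73], [89, 19], [90, 29], [91, 15], [93, 11], [96, 11], [101, 12], [106, 11], [108, 11]]
```

The jaw is home. Its lip edge is at about x = 46 and the tin is pressed against the fixed face (centre about x = -1), so both lips are over the flanges. Pushing to 26 N moved it no farther. The crop shows the tin at (190,180), the pull at (175,250) and the jaw tight against the tin's end. Next is the lid.

```bash
cat >> h.py <<'E'
def lidpose(a,tcp0):
    hin=np.r_[O-.046*DX,.064];v=np.array(tcp0)-hin
    rr=R.from_rotvec(-np.r_[DY,0]*a)
    return hin+rr.apply(v),(rr*R.from_quat(down(np.deg2rad(82.8)))).as_quat()
E
python3 - <<'E'
from h import *
c=[.5292,.0434];o=down(np.deg2rad(82.8))
r.reach([.43,-.05,.22],o)
r.reach([*c,.17],o);command_gripper(.055);r.move_straight([*c,.120],speed=.12)
print(r.move_straight([*c,.099],speed=.04,max_force=5));st()
command_gripper(.015,60);st()
for a in(.02,.04,.07,.10,.13):
    p,q=lidpose(a,[*c,.099]);b=r.move_straight(p,q,speed=.012,max_force=30);st(a,b)
    if b: break
E
```

```text
False
t 18.16 p [0.5292 0.0434 0.0989] F [-0.6  0.4  0.7] w 0.055 gf 0.0
t 18.53 p [0.5293 0.0429 0.0995] F [-2.3 -4.3  4.9] w 0.0247 gf 59.0
t 18.83 p [0.5301 0.043  0.1004] F [ 0.8 -4.1 -2. ] w 0.0247 gf 60.0 0.02 False
t 19.13 p [0.5313 0.0432 0.102 ] F [ 4.9 -2.7 -5.9] w 0.0244 gf 59.8 0.04 False
t 19.51 p [0.5318 0.0433 0.1047] F [ 3.  -2.  -5.2] w 0.0243 gf 60.6 0.07 False
t 19.88 p [0.5324 0.0431 0.1074] F [-3.2 -1.   2.8] w 0.0247 gf 61.5 0.1 False
t 20.26 p [0.5338 0.0429 0.1094] F [-5.6  0.2  3. ] w 0.0247 gf 61.4 0.13 False
```

```bash
python3 - <<'E'
from h import *
c=[.5292,.0434]
for a in(.17,.21,.245):
    p,q=lidpose(a,[*c,.099]);b=r.move_straight(p,q,speed=.015,max_force=25);st(a,b)
    if b: break
r.hold(.3);st()
im,d=optics.get_image("side");cv2.imwrite("pics/c4.png",cv2.resize(im[150:290,220:370],None,fx=4,fy=4,interpolation=2)[:,:,::-1])
P=cloud("side",d);xy=P[...,:2]-O;hx=xy@DX;hy=xy@DY
m=(hx>-.05)&(hx<.02)&(abs(hy)<.028)&(P[...,2]>.064)&(P[...,2]<.1);f=np.polyfit(hx[m],P[...,2][m],1);print("lid slope angle",np.arctan(f[0]),m.sum())
E
```

```text
t 20.65 p [0.5358 0.0426 0.1124] F [-4.5  0.2  3.6] w 0.0245 gf 61.5 0.17 False
t 21.04 p [0.5378 0.0424 0.1154] F [-5.4 -0.2  4.3] w 0.0245 gf 61.5 0.21 False
t 21.4 p [0.5396 0.0421 0.1179] F [-6.1  0.9  4.2] w 0.0245 gf 61.6 0.245 False
t 21.7 p [0.5396 0.0421 0.118 ] F [-6.3  0.1  4. ] w 0.0244 gf 61.5
lid slope angle 0.043473630006824915 259
```

View pics/c4.png

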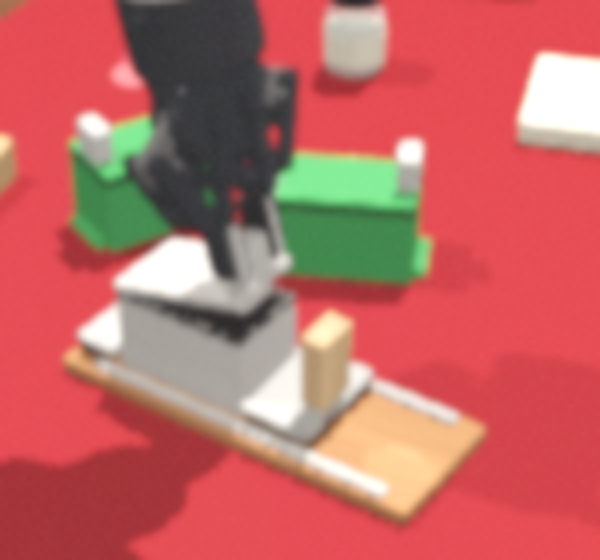

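The lid is up at crop (195,270) with a dark gap under its pull end at (250,318), and the tin is clamped between the jaws. I check the opening angle with a robust fit.

```bash
python3 - <<'E'
from h import *
from scipy.stats import theilslopes
im,_=optics.get_image("side");d=np.median([optics.get_image("side")[1] for _ in range(5)],0)
P=cloud("side",d);xy=P[...,:2]-O;hx=xy@DX;hy=xy@DY;z=P[...,2]
g=cv2.cvtColor(im,cv2.COLOR_RGB2HSV);w=(g[...,1]<60)&(g[...,2]>190)
m=(hx>-.045)&(hx<.02)&(abs(hy)<.024)&(z>.066)&(z<.1)
for k in(m,m&w): 
    s=theilslopes(z[k],hx[k]);print(k.sum(),"angle",np.arctan(s[0]),np.arctan(s[2:]),"z at hinge",s[1]-.046*s[0])
b=m&w
for a in np.arange(-.045,.02,.008):
    k=b&(hx>=a)&(hx<a+.008);print(round(a+.004,3),k.sum(),np.median(z[k]).round(4) if k.sum() else 0)
v=(hy<-.02)&(hx>-.05)&(hx<.05)&(z>.055)&(z<.07); print("tin rim",[(round(a,2),z[(hx>a)&(hx<a+.02)&(abs(hy)<.035)&(z<.068)&(z>.03)].max().round(4)) for a in(-.04,-.02,0,.02)])
E
```

```text
173 angle 0.23389023856211097 [0.23010512 0.23790616] z at hinge 0.070683496716054
171 angle 0.23397753563733495 [0.23020785 0.23803134] z at hinge 0.07075823040373315
-0.041 30 0.0722
-0.033 29 0.0742
-0.025 30 0.0761
-0.017 25 0.0781
-0.009 20 0.0799
-0.001 17 0.0815
0.007 11 0.0836
0.015 7 0.0857
0.023 2 0.0872
tin rim [(-0.04, np.float64(0.0652)), (-0.02, np.float64(0.0654)), (0, np.float64(0.0661)), (0.02, np.float64(0.0671))]
```

The lid angle is 0.234 rad, which puts the pull about 19 mm up. The hinge height is unchanged, so the tin has not lifted.

```bash
python3 - <<'E'
from h import *
st();print(r.finish_job())
E
```

```text
t 22.05 p [0.5397 0.0421 0.118 ] F [-5.9 -0.5  4.2] w 0.0246 gf 61.5
the job is handed in; nothing more can be done
None
```

I handed the job in at 22 s of the 53 s: the tin is turned and clamped under both jaws' lips, and the arm is holding the lid still with its pull about 19 mm up.

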